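Ready the belt grinder for its new belt

TASK

The little belt grinder on the locksmith's bench is getting a new belt. Put the plain 50 mm idler wheel (the smaller of the two wheels lying on the bench) on the bare axle of the sprung tension arm, fully home on its shoulder, and let go of it; then take the arm by its upright handle and swing it back past the click of its ratchet, close to its far stop, and keep holding it there by the handle with the pawl unloaded, so that I can slip the belt on - finish while holding. Leave the other things on the bench where they lie.

Things in the scene. Friction and masses are not known exactly. Their poses are not given: they have to be found in the camera images.
- grinder: small belt grinder, belt off, fixed, lying with upright wheel axles. Grey casting, deck 40 mm over the bench. Origin on the bench, z up; in its frame (mm) the casting spans x -170 to 250, y -120 to 100; drive wheel r 40 at (105,-45), nose wheel r 27 at (-125,-58), both to z 93; platen to z 90 at y -79; upright motor r 47 at (197,-50) to z 172; arm pivot (30,-10), the arm overhangs the +y edge
- tension_arm (a joint): angle of the sprung tension arm about its upright pivot, rad. 0 = sprung out (start); grows counter-clockwise seen from above to its far stop at 0.64. A spring returns it: 6 N at the handle at 0, 9 N at 0.64. At about 0.43 the pawl clicks in behind its one tooth; if then let go, the arm would come back to about 0.39 and rest on the pawl. Held between 0.47 and the stop it is well clear of the pawl
- pawl (a joint): angle of the small sprung ratchet pawl on the deck beside the arm's hub, rad: 0 = dropped; the arm's tooth lifts it to about 0.16 as it passes (arm at about 0.12 to 0.42), then it drops back to 0, the click. Not to be handled
- pivot_top (a point): centre of the tension arm's upright pivot, at the top of the arm bar, 54 mm over the bench. The arm is a level steel bar 22 mm wide, 10 mm thick (44 to 54 mm over the bench), with ratchet disc and coil spring at the pivot (to 89 mm); it runs from the pivot along this point's own +x
- axle_seat (a point): seat of the idler wheel on the tension arm, 120 mm from the pivot: centre of the top of an 18 mm round shoulder, 58 mm over the bench. A bare upright steel axle, 10 mm in diameter, stands on it, 40 mm tall, its top 7 mm tapered to 5 mm. x along the arm away from the pivot, z up
- axle_tip (a point): tip of that axle, 98 mm over the bench
- handle_mid (a point): point on the axis of the upright handle at the outer end of the tension arm, 180 mm from the pivot, 60 mm beyond the axle; 80 mm over the bench. The handle is a black round grip, 16 mm in diameter (20 mm collar at its foot), from the arm's top at 54 to 105 mm over the bench
- handle: the upright handle itself, a revolving grip (turns freely about its own upright axis, so its x axis has no meaning); origin at its foot on the arm, 54 mm over the bench, z up
- idler_wheel: idler wheel, plain aluminium roller 50 mm in diameter and 26 mm tall, bore 12.4 mm right through, dark bearing faces, 0.11 kg (varies); lies flat on the bench with its bore upright. Origin: centre of its underside, z up along the bore
- idler_centre (a point): middle of the idler wheel, 13 mm above its underside; 13 mm above point axle_seat when fully home
- contact_wheel: bystander: black rubber-tyred contact wheel, larger than the idler wheel: 70 mm in diameter, 30 mm tall, 20 mm bore, lying flat. Origin: centre of its underside
- padlock: bystander: brass padlock lying flat, body 40 x 50 x 18 mm about its origin (underside), shackle reaching 48 mm along its +x
- lock_cylinder: bystander: brass door lock cylinder lying flat, 65 mm along its x, about 31 x 17 mm across. Origin on its underside
There are look-alikes about, which are no part of the job. What is shaped like the idler_wheel but red is not meant.

How it is judged:
By the outcome, as a careful person would: the job done as asked, in the order asked, and still so for the second after the job is handed in, while the arm keeps its last pose, push and grip.
It also fails if it takes over 54 s, if anything falls off the work surface, if the arm or the gripper's body presses on something with over 40 N, if the wrist force passes 120 N, or if a joint passes its speed limit or range.

ROBOT

A 7-joint arm with a two-finger parallel gripper is mounted at the origin on the work surface. World frame = base frame: x ahead of the robot, y to its left, z up, the work surface at z = 0. Lengths are in mm, angles in rad, forces in N, time in s.
With the tool pointing down it reaches from about 425 to 825 mm from the base axis. Payload 3.6 kg.
Tool frame: the origin (TCP) lies at the centre of the arm's flange, where the gripper is bolted on; the fingertips stand 173 mm ahead of it and the grasp point (between the pads) lies 155 mm ahead of it; z points along the fingers, x is the direction in which the jaws open and shut, and the axes are right-handed (so a half turn about z gives the same grasp; the last joint's range is limited). The gripper opens to 85 mm and grips with 20 to 120 N. Pads are 22 mm wide; open, the fingers measure 114 mm over their backs; the gripper's body (76 mm by 85 mm) begins 54 mm behind the grasp point. The pads swing forward as they close: fully open they stand 13 mm farther back than shut.
Start: joints at [1.198, 0.615, -0.013, 1.423, 0.008, 1.103, -0.04], TCP at [220.325, -611.5, 404.697] pointing down, gripper open.
Joint ranges: [-3.12, 3.12], [-0.3, 2.06], [-1.34, 1.32], [0.26, 2.42], [-1.36, 4.5], [0.01, 1.98], [-2.84, 2.84]. Speed limits (rad/s): [2.79, 2.79, 3.14, 3.14, 3.14, 3.14, 3.14].

INTERFACE

Orientations are given as a unit quaternion [x, y, z, w].
In Python, from cell import manip gives the robot as it stands.
- The arm moves only by the tool apply_moves, never from a script. Its arguments are lists of equal length, an entry for each row: "xyz": the shift along the tool's x, y, z in units of 30 mm (1.0 is 30 mm), a list of three; "turn": the turn about the tool's z in units of 5 degrees (1.0 is 5 degrees). A call has 1 to 10 rows; each row shifts and turns the commanded pose from where the row before left it, along the tool's axes as they then stand; what a row does not reach is not made up. A row lasts 1/10 s, in which the tool goes at most 50 mm and 8.59 degrees, less where a joint would pass 70% of its speed; a pose out of reach is approached as far as the arm can. A call is refused whole if a number of a shift passes 1 or a number of a turn 1, either way. A call with a gripper value outside its range is refused whole. "gripper" is the opening, from 0 (shut) to 1 (fully open), set as the call begins (left out, the last holds). The fingers move at their own pace and stop on an object; "newtons" is the grip in N (left out, the last holds). Time passes only in rows, so rows that do not move let the fingers close. It gives the time, the measured TCP pose, the force and the opening at its end, in the units of the state.
- manip.state(): the state, without advancing time (a new reading comes with each control period).
- manip.read_camera(name): name is "side" or "top" or "wrist"; returns the picture (384x512x3 uint8, blue, green, red); there is no depth.
- manip.get_calibration(name): a dict with "K" (3x3 intrinsics, pixels), "world_to_cam" (4x4, takes a point from world to camera coordinates). Camera axes: x right, y down, z forward; pixel columns grow to the right and rows downward; lengths in mm; the calibration is good to about 2 mm. The wrist camera is an equidistant fisheye: a pixel r from the principal point sees the ray r / f radians off the axis. A picture is of the moment at which its call begins: read the wrist's pose just before it. get_calibration takes no time and is no camera call; for the wrist camera it gives the pose at the moment of the call.
- manip.sign_off(): hands the job in, once; it reports no verdict.
Trained networks look in the newest picture that a camera, given by its name, has taken for a name from the list of things; names that differ only in an ending like _2 or _b are one class to them, and where a whole thing is asked for, a point or a joint stands for the part that bears it (a point fixed in the world has none). Each returns a list of dicts, best first, with "confidence" (0 to 1); they miss things now and then, are a little off and sometimes report something else, mostly with a low value. They report only what shows in the picture. A call takes as long as a camera call. They do not tell look-alikes from the thing itself.
- manip.find_in(name, camera): "at" ([x, y, z] in mm, in the coordinates of the camera as it stood for that picture, good to about 4 mm: the middle of the surface that is visible of it).
- manip.pinpoint(name, camera): "at" ([x, y, z] in mm, in the coordinates of the camera as it stood for that picture, good to about 4 mm: a listed point, or the origin of a listed thing).
The state is a dict: "time_s": time; "qpos": joint angles; "qd": joint speeds; "tau": joint torques, N m; "ee_pos": TCP position; "ee_rot": TCP orientation; "force": force on the tool from outside, world axes, zero at the start; "ft_torque": the same for the moment, N m; "finger_gap": finger opening in mm.
Only numpy, scipy, OpenCV 4.12 (cv2) and the standard library are available. Lean on these libraries where they do the work, as an engineer would, in place of code of your own. Each camera call takes 0.05 s, during which the arm holds its last target. There are 200 camera calls.

## Working session

There is one attempt and no reset: what is moved stays moved. The work goes in short steps, Python scripts to look and compute and a tool call to move; the robot and the scene stay as the last step left them, time stands still between calls to the robot, and variables do not carry over. Pictures are saved under pics/ and viewed, about 8 in all and at most 12, crops included, and the job is handed in when it is done.

Besides the shell and the picture viewer there is one more tool, called after ">>>" as a command line: name --pt "numbers of a row" for each row, then --argument value for the rest. apply_moves: Moves the arm, as the interface text tells. Its arguments: {"type":"object","properties":{"xyz":{"type":"array"},"turn":{"type":"array"},"gripper":{"type":"number"},"newtons":{"type":"number"}},"required":["xyz","turn"]}

```bash
mkdir -p pics
cat > h.py <<'E'
import numpy as np, cv2
from cell import manip
from scipy.spatial.transform import Rotation as R
np.set_printoptions(precision=1,suppress=True)
def toworld(p,W):
    return (np.linalg.inv(W)@np.r_[p,1])[:3]
def look(names,cam,fn='pinpoint',n=3):
    W=manip.get_calibration(cam)['world_to_cam']; W=np.array(W)
    for nm in names:
        for d in getattr(manip,fn)(nm,cam)[:n]:
            print(cam,nm,round(d['confidence'],2),toworld(np.array(d['at']),W))
E
python3 - <<'E'
from h import *
s=manip.state(); print(s)
ims=[]
for c in ['side','top']:
    im=manip.read_camera(c); cv2.imwrite(f'pics/{c}0.png',im); ims.append(im)
    print(c,manip.get_calibration(c))
    look(['idler_wheel','axle_seat','axle_tip','handle_mid','pivot_top','grinder','contact_wheel'],c)
cv2.imwrite('pics/a.png',cv2.resize(np.vstack(ims),None,fx=.78,fy=.78))
print(manip.state()['time_s'])
E
```

```text
{'time_s': 0.0, 'qpos': array([ 1.2,  0.6, -0. ,  1.4,  0. ,  1.1, -0. ]), 'qd': array([-0.,  0., -0., -0.,  0., -0.,  0.]), 'tau': array([ -0. , -46.9,   0.3, -17.1,   0. ,   0. ,   0. ]), 'ee_pos': array([ 220.2, -611.2,  403.5]), 'ee_rot': array([ 0.8, -0.6, -0. , -0. ]), 'force': array([-0.1, -0.1,  0.4]), 'ft_torque': array([ 0., -0.,  0.]), 'finger_gap': 85.16692724983925}
side {'K': array([[462.4,   0. , 260.6],
       [  0. , 462.4, 183.8],
       [  0. ,   0. ,   1. ]]), 'world_to_cam': array([[  -0.9,   -0.5,    0. ,  409.5],
       [  -0.3,    0.5,   -0.8,  236.2],
       [   0.4,   -0.7,   -0.7, 1016.1],
       [   0. ,    0. ,    0. ,    1. ]])}
side idler_wheel 0.75 [ 388.1 -347.6   -0.1]
side idler_wheel 0.72 [ 280.2 -322.4    4.3]
side idler_wheel 0.67 [ 436.4 -257.5    2.8]
side axle_seat 0.8 [577.1  66.5  57. ]
side axle_seat 0.41 [530.6 106.5  49.9]
side axle_tip 0.89 [578.9  66.9  96.2]
side handle_mid 0.58 [533.4 105.8  77.8]
side pivot_top 0.83 [668.  -13.1  50.5]
side grinder 0.81 [636.3 -11.3   0.4]
side contact_wheel 0.71 [408.  358.   -1.4]
top {'K': array([[396.7,   0. , 255.3],
       [  0. , 396.7, 199.5],
       [  0. ,   0. ,   1. ]]), 'world_to_cam': array([[   0. ,   -1. ,    0. ,   -7.7],
       [  -1. ,   -0. ,   -0.2,  488.5],
       [   0.2,   -0. ,   -1. , 1127.4],
       [   0. ,    0. ,    0. ,    1. ]])}
top idler_wheel 0.82 [ 333.7 -249.1    1.6]
top idler_wheel 0.79 [ 388.1 -347.9    3.3]
top idler_wheel 0.77 [ 440.3 -251.8   -0.3]
top axle_seat 0.87 [580.2  69.1  53.5]
top axle_tip 0.87 [579.3  67.5  98.7]
top handle_mid 0.63 [533.9 111.4  76.6]
top pivot_top 0.69 [667.3 -13.3  56.2]
top grinder 0.74 [637.2  -7.7  -1.7]
top contact_wheel 0.86 [405.8 364.7  -0.5]
0.8
```

View pics/top0.png

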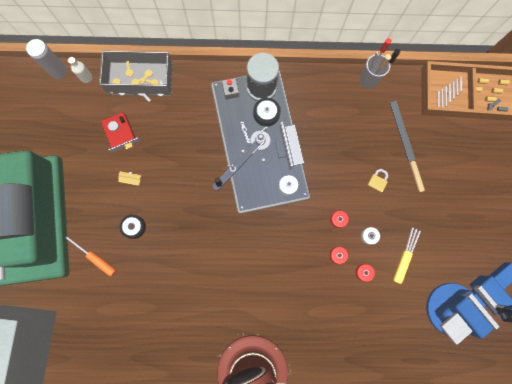

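View pics/side0.png

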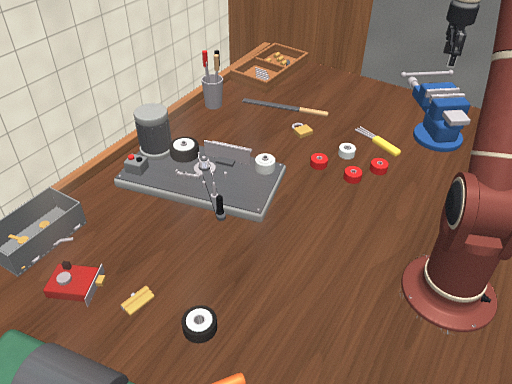

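```bash
cat >> h.py <<'E'
def plan(goal,yaw=None,s=None):
    """shift (units, current tool axes) to goal xyz and turn units to bring tool x to yaw deg (mod 180)"""
    s=s or manip.state(); r=R.from_quat(s['ee_rot']); M=r.as_matrix()
    y0=np.degrees(np.arctan2(M[1,0],M[0,0]))
    d=M.T@(np.array(goal)-s['ee_pos'])/30
    print('t',s['time_s'],'pos',s['ee_pos'],'yaw',y0,'q7',round(s['qpos'][6],2),'q',s['qpos'],'tilt z',M[:,2].round(3),'F',s['force'],'gap',s['finger_gap'])
    print('units',d.round(3))
    if yaw is not None: print('turn units',[round(-((yaw-y0+k+180)%360-180)/5,2) for k in(0,180)])
E
python3 - <<'E'
from h import *
plan([388,-348,300],47)
c=cv2.imread('pics/top0.png')[195:295,310:410]; cv2.imwrite('pics/crop.png',cv2.resize(c,None,fx=5,fy=5,interpolation=cv2.INTER_CUBIC))
W=np.array(manip.get_calibration('top')['world_to_cam']);K=manip.get_calibration('top')['K']
for p in [(388,-348,26),(334,-249,26),(440,-252,26),(280,-322,26)]:
    q=K@(W@np.r_[p,1])[:3]; print(p,q[:2]/q[2])
E
```

```text
t 0.8 pos [ 220.3 -611.5  404.7] yaw -70.18615469855916 q7 -0.04 q [ 1.2  0.6 -0.   1.4  0.   1.1 -0. ] tilt z [-0.  0. -1.] F [-0.3  0.3  0.1] gap 85.13414874030956
units [-6.4 -8.2  3.5]
turn units [np.float64(-23.44), np.float64(12.56)]
(388, -348, 26) [372.6 235.8]
(334, -249, 26) [339.5 253.8]
(440, -252, 26) [339.8 217.7]
(280, -322, 26) [365.  272.9]
```

View pics/crop.png

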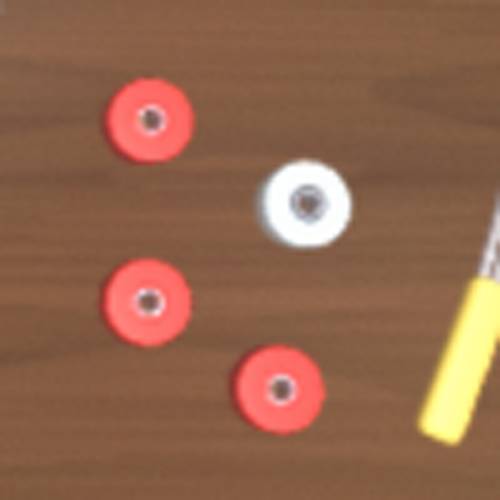

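The white/aluminium wheel at top pixel (371,236) is the plain idler. The three at (340,219), (340,255) and (366,272) are red look-alikes, and the black-tyred wheel at (132,226) is the contact wheel. I'll go to the white one.

>>> apply_moves --pt "-0.64 -0.82 0.35" --pt "-0.64 -0.82 0.35" --pt "-0.64 -0.82 0.35" --pt "-0.64 -0.82 0.35" --pt "-0.64 -0.82 0.35" --pt "-0.64 -0.82 0.35" --pt "-0.64 -0.82 0.35" --pt "-0.64 -0.82 0.35" --pt "-0.64 -0.82 0.35" --pt "-0.64 -0.82 0.35" --turn '[0,0,0,0,0,0,0,0,0,0]' --gripper 1

```text
time_s: 1.8
ee_pos: [387.4, -346.5, 299.6]
ee_rot: [0.818, -0.575, 0.001, -0.0]
force: [-0.1, 0.2, 0.1]
finger_gap: 85.2
```

>>> apply_moves --pt "0 0 0" --pt "0 0 0" --pt "0 0 0" --pt "0 0 0" --pt "0 0 0" --pt "0 0 0" --pt "0 0 0" --pt "0 0 0" --pt "0 0 0" --pt "0 0 0" --turn '[-1,-1,-1,-1,-1,-1,-1,-1,-1,-1]'

```text
time_s: 2.8
ee_pos: [386.7, -347.7, 299.9]
ee_rot: [0.985, -0.174, 0.0, 0.0]
force: [-0.3, -0.0, -0.3]
finger_gap: 85.4
```

Run:
```python
from h import *
im=manip.read_camera('wrist'); cv2.imwrite('pics/w1.png',im)
look(['idler_wheel','idler_centre'],'wrist')
print(manip.get_calibration('wrist'))
plan([388,-348,300],47)
```

```text
wrist idler_wheel 0.91 [ 435.5 -252.7   -0.4]
wrist idler_wheel 0.72 [ 390.8 -347.    -2.2]
wrist idler_wheel 0.69 [ 282.5 -328.     0.1]
wrist idler_centre 0.84 [ 384.5 -346.2   12.2]
wrist idler_centre 0.84 [ 332.1 -247.8   14.7]
wrist idler_centre 0.73 [ 280.7 -323.3   11.8]
{'K': array([[297.3,   0. , 255. ],
       [  0. , 297.3, 186.2],
       [  0. ,   0. ,   1. ]]), 'world_to_cam': array([[   0.9,   -0.3,    0. , -483.4],
       [  -0.3,   -0.9,    0.3, -190.7],
       [  -0.1,   -0.3,   -1. ,  220.6],
       [   0. ,    0. ,    0. ,    1. ]])}
t 2.95 pos [ 386.6 -347.7  299.8] yaw -20.30537993067231 q7 0.11 q [ 0.9  0.6 -0.3  1.9  0.2  0.7  0.1] tilt z [ 0. -0. -1.] F [-0.5  0.2 -0.3] gap 85.34325566389995
units [ 0. -0. -0.]
turn units [np.float64(-13.46), np.float64(22.54)]
```

View pics/w1.png

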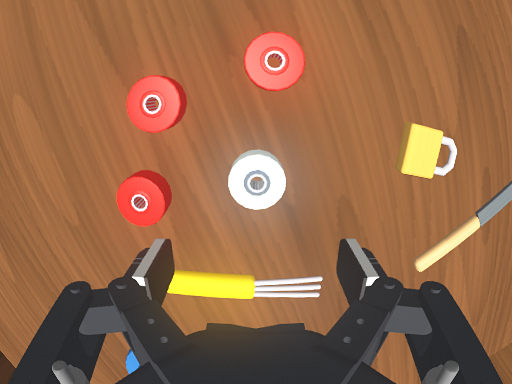

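The wrist view has the white wheel centred at (257,182), with its bore at (257,183). The sides where the jaws will close (left and right) are clear.

```bash
cat >> h.py <<'E'
def wray(uv):
    C=manip.get_calibration('wrist');K=C['K'];W=np.array(C['world_to_cam'])
    v=np.array([(uv[0]-K[0,2])/K[0,0],(uv[1]-K[1,2])/K[1,1]]);r=np.hypot(*v)
    d=np.r_[v/r*np.sin(r),np.cos(r)] if r>0 else np.array([0,0,1.])
    I=np.linalg.inv(W); return I[:3,3], I[:3,:3]@d
def atz(uv,z):
    o,d=wray(uv); return o+d*(z-o[2])/d[2]
E
python3 - <<'E'
from h import *
im=cv2.imread('pics/w1.png'); hsv=cv2.cvtColor(im,cv2.COLOR_BGR2HSV)
m=((hsv[...,1]<40)&(hsv[...,2]>120)).astype(np.uint8)
c=[k for k in cv2.findContours(m,cv2.RETR_EXTERNAL,cv2.CHAIN_APPROX_NONE)[0] if cv2.contourArea(k)>800 and 230<k[:,0,0].mean()<285]
for k in c: print(cv2.boundingRect(k),cv2.minEnclosingCircle(k))
for uv in [(257,180),(257,182),(257,183)]: print(uv,atz(uv,26))
plan([388,-348,172])
E
```

```text
(228, 149, 58, 61) ((256.1656188964844, 179.04574584960938), 30.10177993774414)
(257, 180) [ 390.4 -343.    26. ]
(257, 182) [ 389.8 -344.7   26. ]
(257, 183) [ 389.5 -345.5   26. ]
t 2.95 pos [ 386.6 -347.7  299.8] yaw -20.30537993067231 q7 0.11 q [ 0.9  0.6 -0.3  1.9  0.2  0.7  0.1] tilt z [ 0. -0. -1.] F [-0.5  0.2 -0.3] gap 85.34325566389995
units [ 0.  -0.   4.3]
```

>>> apply_moves --pt "0.05 -0.08 0.7" --pt "0 0 0.7" --pt "0 0 0.7" --pt "0 0 0.7" --pt "0 0 0.6" --pt "0 0 0.45" --pt "0 0 0.3" --pt "0 0 0.1" --pt "0 0 0" --turn '[0,0,0,0,0,0,0,0,0]'

```text
time_s: 3.85
ee_pos: [389.1, -345.8, 172.2]
ee_rot: [0.985, -0.175, 0.0, 0.0]
force: [0.2, -0.7, 0.1]
finger_gap: 85.4
```

>>> apply_moves --pt "0 0 0" --pt "0 0 0" --pt "0 0 0" --pt "0 0 0" --pt "0 0 0" --pt "0 0 0" --pt "0 0 0" --pt "0 0 0" --turn '[0,0,0,0,0,0,0,0]' --gripper 0.3 --newtons 40

```text
time_s: 4.65
ee_pos: [389.0, -345.9, 173.2]
ee_rot: [0.985, -0.175, 0.0, 0.0]
force: [-1.1, -0.0, 6.2]
finger_gap: 49.4
```

>>> apply_moves --pt "0 0 -0.3" --pt "0 0 -0.7" --pt "0 0 -0.9" --pt "0 0 -0.9" --pt "0 0 -0.9" --pt "0 0 -0.3" --turn '[0,0,-1,-1,-1,-1]'

```text
time_s: 5.25
ee_pos: [389.4, -346.0, 295.4]
ee_rot: [1.0, 0.0, 0.002, 0.002]
force: [0.4, -0.5, -0.2]
finger_gap: 49.1
```

Run:
```python
from h import *
im=manip.read_camera('wrist'); cv2.imwrite('pics/w2.png',im)
look(['idler_wheel','idler_centre'],'wrist')
plan([579,68,300],47)
for c in ['side','top']: 
    manip.read_camera(c);look(['axle_seat','axle_tip','pivot_top','handle_mid'],c,n=1)
```

```text
wrist idler_wheel 0.95 [ 432.6 -255.2    2.1]
wrist idler_wheel 0.91 [ 331.3 -251.3    0.9]
wrist idler_wheel 0.75 [ 280.5 -328.     1. ]
wrist idler_centre 0.94 [ 384.6 -345.1  136. ]
wrist idler_centre 0.89 [ 280.9 -324.8   17.4]
wrist idler_centre 0.67 [ 333.5 -250.6   16.7]
t 5.4 pos [ 388.6 -345.9  293. ] yaw -0.3103805236467712 q7 0.36 q [ 0.9  0.6 -0.4  1.9  0.3  0.7  0.4] tilt z [ 0. -0. -1.] F [-0.4 -0.6 -0.7] gap 49.41859723915706
units [  6.3 -13.8  -0.2]
turn units [np.float64(-9.46), np.float64(26.54)]
side axle_seat 0.67 [578.8  67.3  55.8]
side axle_tip 0.8 [578.5  64.7  97.5]
side pivot_top 0.88 [670.  -11.4  52.6]
side handle_mid 0.72 [531.8 105.4  76.7]
top axle_seat 0.69 [580.7  69.2  55. ]
top axle_tip 0.93 [579.   68.   98.7]
top pivot_top 0.95 [666.3 -12.6  54.6]
top handle_mid 0.58 [533.4 107.2  79.4]
```

>>> apply_moves --pt "0.55 -0.9 -0.05" --pt "0.6 -1 -0.05" --pt "0.6 -1 -0.05" --pt "0.6 -1 -0.05" --pt "0.6 -1 0" --pt "0.6 -1 0" --pt "0.6 -1 0" --pt "0.6 -1 0" --pt "0.6 -1 0" --pt "0.6 -1 0" --turn '[0,0,0,0,0,0,0,0,0,0]'

```text
time_s: 6.9
ee_pos: [569.0, -48.0, 298.1]
ee_rot: [1.0, -0.002, -0.0, 0.0]
force: [1.2, -0.7, -1.1]
finger_gap: 49.4
```

>>> apply_moves --pt "0.6 -1 0" --pt "0.6 -1 0" --pt "0.43 -0.73 0" --pt "0 0 0" --pt "0 0 0" --pt "0 0 0" --pt "0 0 0" --pt "0 0 0" --pt "0 0 0" --pt "0 0 0" --turn '[0,0,0,-1,-1,-1,-1,-1,-1,-1]'

```text
time_s: 7.9
ee_pos: [617.5, 32.3, 297.9]
ee_rot: [0.954, 0.301, -0.0, -0.0]
force: [0.2, -0.6, -0.5]
finger_gap: 49.5
```

>>> apply_moves --pt "0 0 0" --pt "0 0 0" --pt "0 0 0" --pt "0 0 0" --pt "0 0 0" --turn '[-1,-1,-0.7,0,0]'

```text
time_s: 8.4
ee_pos: [617.5, 32.3, 298.0]
ee_rot: [0.913, 0.409, -0.0, -0.0]
force: [-0.2, 0.2, -1.4]
finger_gap: 49.2
```

Run:
```python
from h import *
plan([579,67,300],48.2)
im=manip.read_camera('wrist'); cv2.imwrite('pics/w3.png',im)
look(['idler_centre','axle_seat','axle_tip','pivot_top','handle_mid'],'wrist',n=2)
```

```text
t 8.4 pos [617.5  32.3 298. ] yaw 48.22948108505128 q7 0.34 q [ 0.2  0.7 -0.6  1.6  0.5  0.9  0.3] tilt z [-0.  0. -1.] F [-0.2  0.2 -1.4] gap 49.24404060156778
units [ 0.  -1.7 -0.1]
turn units [np.float64(0.01), np.float64(-35.99)]
wrist idler_centre 0.94 [609.4  32.7 138.6]
wrist axle_seat 0.78 [577.6  66.7  60.9]
wrist axle_tip 0.87 [578.7  64.2  97.6]
wrist handle_mid 0.69 [530.6 105.   81.3]
```

View pics/w3.png

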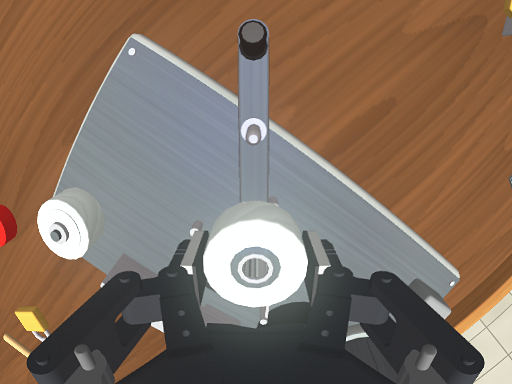

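The wheel is held with its bore at (256,268). The axle is ahead at about (253,135) and the handle at (253,38), both lined up with the tool's y axis. Next I'll project points to refine the offset.

```bash
cat >> h.py <<'E'
def proj(p,cam='wrist'):
    C=manip.get_calibration(cam);K=C['K'];q=(np.array(C['world_to_cam'])@np.r_[p,1])[:3]
    if cam!='wrist': return (K@q)[:2]/q[2]
    r=np.arctan2(np.hypot(*q[:2]),q[2]);v=q[:2]/np.hypot(*q[:2])*r
    return np.array([K[0,0]*v[0]+K[0,2],K[1,1]*v[1]+K[1,2]])
E
python3 - <<'E'
from h import *
print('cam',wray((255,186))[0])
for n,p in dict(tip=(578.8,67,98),seat=(578.8,67,58),pivot=(667.5,-12.5,54),htop=(533.5,107.5,105),hfoot=(533.5,107.5,54),boretop=(617.5,32.3,151),borebot=(617.5,32.3,125)).items(): print(n,proj(p))
im=cv2.imread('pics/w3.png')
a=cv2.resize(im[95:165,215:295],None,fx=5,fy=5,interpolation=cv2.INTER_CUBIC)
b=cv2.resize(im[195:315,200:312],None,fx=3,fy=3,interpolation=cv2.INTER_CUBIC)
o=np.zeros((360,740,3),np.uint8);o[:350,:400]=a;o[:360,400:736]=b;cv2.imwrite('pics/c3.png',o)
E
```

```text
cam [559.1  84.2 267. ]
tip [255.5 139.6]
seat [255.4 131. ]
pivot [254.8 271.9]
htop [255.8  31.4]
hfoot [255.6  46.1]
boretop [255.2 270.2]
borebot [255.1 243.5]
```

View pics/c3.png

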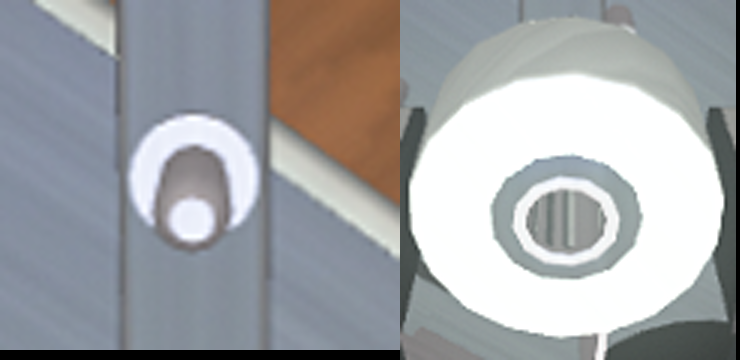

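Run:
```python
from h import *
t=atz((253.4,139),98);se=atz((254,130.6),58);b=atz((255.3,268.7),151); h=manip.state()['ee_pos']
print(t,se,b,h)
plan(h+np.r_[(t-b)[:2],0])
plan(h+np.r_[(se-b)[:2],0])
```

```text
[577.7  66.4  98. ] [577.9  66.5  58. ] [616.9  32.9 151. ] [617.5  32.5 298.3]
t 8.7 pos [617.5  32.5 298.3] yaw 48.30172509447436 q7 0.34 q [ 0.2  0.7 -0.6  1.6  0.5  0.9  0.3] tilt z [ 0. -0. -1.] F [-0.   0.7 -1.8] gap 49.61902129763555
units [-0.  -1.7 -0. ]
t 8.7 pos [617.5  32.5 298.3] yaw 48.30172509447436 q7 0.34 q [ 0.2  0.7 -0.6  1.6  0.5  0.9  0.3] tilt z [ 0. -0. -1.] F [-0.   0.7 -1.8] gap 49.61902129763555
units [-0.  -1.7 -0. ]
```

>>> apply_moves --pt "-0.02 -0.9 0" --pt "0 -0.825 0" --pt "0 0 0.3" --pt "0 0 0.3" --pt "0 0 0.2" --pt "0 0 0.1" --pt "0 0 0.1" --pt "0 0 0.1" --turn '[0,0,0,0,0,0,0,0]'

```text
time_s: 9.5
ee_pos: [578.8, 66.0, 264.9]
ee_rot: [0.913, 0.409, 0.0, -0.0]
force: [-0.1, 0.5, -0.9]
finger_gap: 49.5
```

Run:
```python
from h import *
im=manip.read_camera('wrist'); cv2.imwrite('pics/w4.png',im)
im2=manip.read_camera('side')
a=cv2.resize(im[140:340,155:355],None,fx=2,fy=2,interpolation=cv2.INTER_CUBIC)
b=cv2.resize(im2[120:220,150:250],None,fx=4,fy=4,interpolation=cv2.INTER_CUBIC)
cv2.imwrite('pics/c4.png',np.hstack([a,b])); plan([578.3,66.8,231])
```

```text
t 9.6 pos [578.5  66.2 264.8] yaw 48.29198561572183 q7 0.23 q [ 0.2  0.7 -0.5  1.8  0.5  0.8  0.2] tilt z [-0. -0. -1.] F [-0.4 -0.1 -0.4] gap 49.405255253034376
units [ 0.  -0.   1.1]
```

View pics/c4.png

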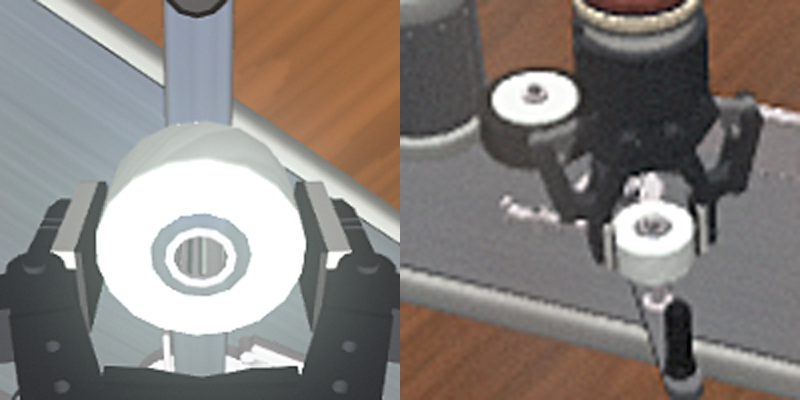

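The force is near zero with the wheel just over the tip, and the side view shows the shoulder directly below it. I'll lower it gently.

>>> apply_moves --pt "0 0 0.1" --pt "0 0 0.1" --pt "0 0 0.1" --pt "0 0 0.1" --turn '[0,0,0,0]'

```text
time_s: 10.0
ee_pos: [578.5, 66.4, 253.0]
ee_rot: [0.912, 0.409, 0.0, -0.0]
force: [0.1, -0.2, -0.8]
finger_gap: 49.3
```

>>> apply_moves --pt "0 0 0.15" --pt "0 0 0.15" --pt "0 0 0.15" --pt "0 0 0.1" --pt "0 0 0.08" --pt "0 0 0.04" --pt "0 0 0" --turn '[0,0,0,0,0,0,0]'

```text
time_s: 10.7
ee_pos: [578.5, 66.4, 233.0]
ee_rot: [0.912, 0.409, -0.0, -0.0]
force: [-0.8, 0.1, -1.9]
finger_gap: 49.0
```

>>> apply_moves --pt "0 0 0.05" --pt "0 0 0.05" --pt "0 0 0.05" --pt "0 0 0" --turn '[0,0,0,0]'

```text
time_s: 11.1
ee_pos: [578.6, 66.7, 231.0]
ee_rot: [0.912, 0.409, 0.0, 0.001]
force: [-4.1, -0.6, 12.0]
finger_gap: 49.2
```

>>> apply_moves --pt "0 0 0" --pt "0 0 0" --pt "0 0 0" --pt "0 0 0" --pt "0 0 0" --pt "0 0 -0.05" --turn '[0,0,0,0,0,0]' --gripper 1

```text
time_s: 11.7
ee_pos: [578.4, 66.4, 229.8]
ee_rot: [0.912, 0.409, -0.0, -0.0]
force: [0.2, -0.4, 0.2]
finger_gap: 85.3
```

>>> apply_moves --pt "0 0 -0.5" --pt "0 0 -0.8" --pt "0 0 -0.8" --pt "0 0 -0.4" --pt "0 0 0" --turn '[0,0,0,0,0]'

```text
time_s: 12.2
ee_pos: [579.0, 66.7, 307.7]
ee_rot: [0.912, 0.409, 0.002, 0.001]
force: [0.3, 0.6, 0.6]
finger_gap: 85.6
```

Run:
```python
from h import *
plan([533.4,106.8,300])
im=manip.read_camera('wrist'); cv2.imwrite('pics/w5.png',im)
look(['idler_centre','idler_wheel','handle_mid','handle','pivot_top'],'wrist',n=1)
im2=manip.read_camera('side')
look(['idler_centre','idler_wheel','handle_mid','handle'],'side',n=3)
a=cv2.resize(im[0:250,130:380],None,fx=1.6,fy=1.6,interpolation=cv2.INTER_CUBIC)
b=cv2.resize(im2[140:240,160:260],None,fx=4,fy=4,interpolation=cv2.INTER_CUBIC)
cv2.imwrite('pics/c5.png',np.hstack([a,b]))
for z in (58,61): print('pred top of wheel/axle tip side',proj((578.3,66.7,z+26),'side'),proj((578.3,66.7,98),'side'), 'wrist',proj((578.3,66.7,z+26)))
```

```text
t 12.2 pos [579.   66.7 307.7] yaw 48.308136382731654 q7 0.26 q [ 0.2  0.7 -0.6  1.7  0.5  0.9  0.3] tilt z [ 0.  0. -1.] F [0.3 0.6 0.6] gap 85.62750725086646
units [-0.  -2.   0.2]
wrist idler_centre 0.85 [572.3  66.2  69.3]
wrist idler_wheel 0.83 [ 435.5 -253.2   -1.1]
wrist handle_mid 0.84 [531.2  98.8  78.7]
wrist handle 0.74 [533.2 106.6  53.9]
wrist pivot_top 0.69 [664.2 -14.   49.9]
side idler_centre 0.87 [576.5  67.6  68.1]
side idler_centre 0.53 [ 331.2 -252.5   12.6]
side idler_centre 0.52 [ 281.3 -323.8   17.8]
side idler_wheel 0.77 [ 438.4 -259.1    4. ]
side idler_wheel 0.75 [574.5  67.7  54.1]
side idler_wheel 0.68 [ 278.6 -324.3    2.1]
side handle_mid 0.72 [532.1 106.4  76.8]
side handle_mid 0.69 [574.7  65.2  70.2]
side handle_mid 0.4 [407.8 361.3  -2.5]
side handle 0.68 [530.  107.   51.6]
pred top of wheel/axle tip side [212.9 186.6] [212.6 182.3] wrist [255.6 209.9]
pred top of wheel/axle tip side [212.8 185.7] [212.6 182.3] wrist [255.7 211.6]
```

View pics/c5.png

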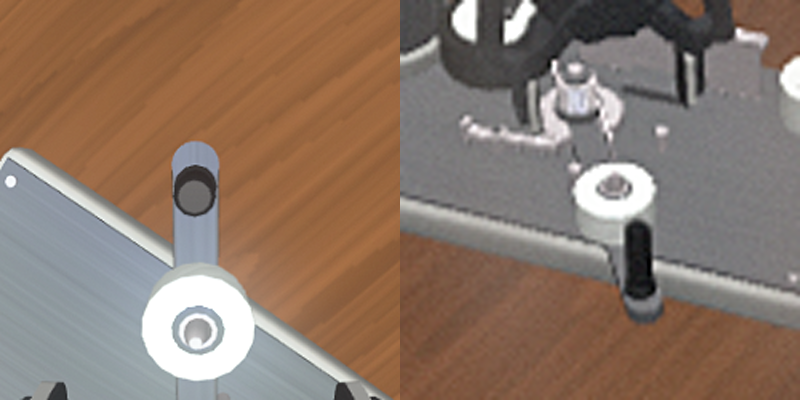

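The wheel sits on the axle at the shoulder with the axle showing in its bore. The network puts its centre at z ≈ 69–70, against 71 nominal, and contact came at exactly the expected height. Now the handle.

>>> apply_moves --pt "0 -0.7 0" --pt "-0.01 -0.7 0" --pt "0 -0.62 0" --pt "0 0 0.4" --pt "0 0 0.6" --pt "0 0 0.6" --pt "0 0 0.5" --pt "0 0 0.22" --pt "0 0 0" --turn '[0,0,0,0,0,0,0,0,0]'

```text
time_s: 13.65
ee_pos: [533.2, 105.8, 234.2]
ee_rot: [0.913, 0.409, -0.001, -0.0]
force: [-0.3, -0.4, 0.3]
finger_gap: 85.5
```

>>> apply_moves --pt "0 0 0" --pt "0 0 0" --pt "0 0 0" --pt "0 0 0" --pt "0 0 0" --pt "0 0 0" --pt "0 0 0" --pt "0 0 0" --pt "0 0 0" --pt "0 0 0" --turn '[0,0,0,0,0,0,0,0,0,0]' --gripper 0 --newtons 40

```text
time_s: 14.65
ee_pos: [532.9, 106.3, 235.9]
ee_rot: [0.912, 0.409, -0.0, 0.0]
force: [-2.1, -0.8, 6.3]
finger_gap: 15.1
```

Run:
```python
from h import *
s=manip.state(); plan(s['ee_pos'],s=s)
p=np.array([667.4,-12.7]); v=s['ee_pos'][:2]-p; print(np.hypot(*v),np.degrees(np.arctan2(v[1],v[0])))
# chords: per row rotate by 2.5deg, tool turning with arm: shift in tool frame constant
import math
for da in (2.5,3.0): print(da, 180*math.sin(math.radians(da))/30, 180*(1-math.cos(math.radians(da)))/30)
```

```text
t 14.65 pos [532.9 106.3 235.9] yaw 48.30799959642343 q7 0.09 q [ 0.1  0.7 -0.5  1.9  0.5  0.7  0.1] tilt z [-0. -0. -1.] F [-2.1 -0.8  6.3] gap 15.096106828957932
units [0. 0. 0.]
179.55771182581637 138.5023722592085
2.5 0.261716324192016 0.005710670508853211
3.0 0.31401573745766304 0.008222791472557
```

>>> apply_moves --pt "-0.21 0.004 -0.05" --pt "-0.21 0.004 0" --pt "-0.21 0.004 0" --pt "-0.21 0.004 0" --pt "-0.21 0.004 0" --pt "-0.21 0.004 0" --pt "-0.21 0.004 0" --pt "-0.21 0.004 0" --pt "-0.21 0.004 0" --pt "-0.21 0.004 0" --turn '[-0.4,-0.4,-0.4,-0.4,-0.4,-0.4,-0.4,-0.4,-0.4,-0.4]'

```text
time_s: 15.65
ee_pos: [501.3, 55.9, 236.3]
ee_rot: [0.826, 0.564, 0.005, -0.003]
force: [4.5, 7.4, -12.5]
finger_gap: 15.1
```

```bash
cat >> h.py <<'E'
def ang():
    s=manip.state(); v=s['ee_pos'][:2]-np.array([667.4,-12.7]); a=np.degrees(np.arctan2(v[1],v[0]))-138.4
    print('r',np.hypot(*v).round(1),'arm deg',a.round(2),'rad',np.radians(a).round(3)); plan(s['ee_pos'],s=s)
E
python3 -c "
from h import *
ang()"
```

```text
r 179.7 arm deg 19.16 rad 0.334
t 15.65 pos [501.3  55.9 236.3] yaw 68.6175460996811 q7 0.4 q [ 0.2  0.7 -0.6  2.   0.7  0.6  0.4] tilt z [ 0.  0. -1.] F [  4.5   7.4 -12.5] gap 15.086810421766835
units [0. 0. 0.]
```

>>> apply_moves --pt "-0.21 0.004 0.03" --pt "-0.21 0.004 0" --pt "-0.21 0.004 0" --pt "-0.21 0.004 0" --pt "-0.21 0.004 0" --pt "-0.21 0.004 0" --pt "-0.1 0.002 0" --pt "0 0 0" --pt "0 0 0" --pt "0 0 0" --turn '[-0.4,-0.4,-0.4,-0.4,-0.4,-0.4,-0.2,0,0,0]'

```text
time_s: 16.65
ee_pos: [489.9, 17.5, 236.2]
ee_rot: [0.757, 0.653, 0.005, -0.003]
force: [0.8, 8.3, -4.0]
finger_gap: 15.0
```

Run:
```python
from h import *
ang()
ims=[]
for c,b in (('side',(120,150,120)),('top',(110,190,110))):
    im=manip.read_camera(c); look(['handle_mid','handle','axle_tip','idler_wheel','idler_centre','pivot_top','axle_seat'],c,n=1)
    y,x,w=b; ims.append(cv2.resize(im[y:y+w,x:x+w],(390,390),interpolation=cv2.INTER_CUBIC))
cv2.imwrite('pics/c6.png',np.hstack(ims)); ang()
```

```text
r 180.0 arm deg 31.95 rad 0.558
t 16.65 pos [489.9  17.5 236.2] yaw 81.59161364893744 q7 0.62 q [ 0.4  0.7 -0.7  2.   0.7  0.6  0.6] tilt z [ 0.  0. -1.] F [ 0.8  8.3 -4. ] gap 14.966528031764735
units [0. 0. 0.]
side handle_mid 0.66 [487.9  16.7  79.7]
side handle 0.59 [559.9 377.9   0. ]
side axle_tip 0.75 [550.5   9.5  97.1]
side idler_wheel 0.79 [ 280.9 -327.1    2.7]
side idler_centre 0.83 [ 435.9 -255.6   14.9]
side pivot_top 0.74 [669.4 -13.6  50. ]
side axle_seat 0.66 [550.   10.3  56.1]
top idler_centre 0.37 [639.2  -9.9  -0.2]
top pivot_top 0.58 [668.  -13.7  57.2]
r 180.0 arm deg 31.93 rad 0.557
t 17.45 pos [489.9  17.5 236.2] yaw 81.59787442520432 q7 0.62 q [ 0.4  0.7 -0.7  2.   0.7  0.6  0.6] tilt z [ 0.  0. -1.] F [ 1.5  8.7 -4. ] gap 15.090491150534639
units [0. 0. 0.]
```

View pics/c6.png

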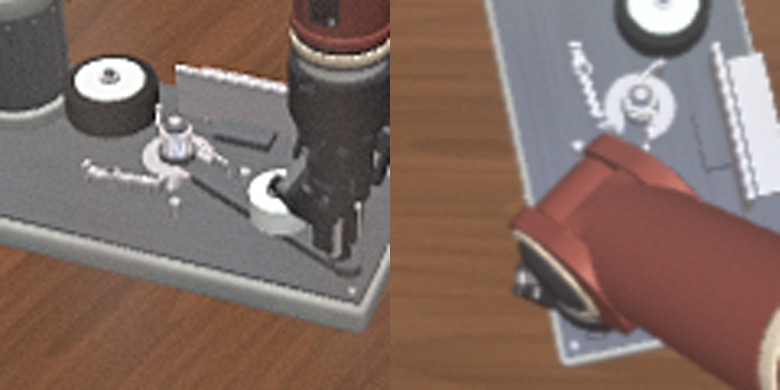

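Held at 0.557 rad with an 8.7 N spring load, so it isn't on the stop. I'll nudge it slightly nearer and do a last check.

>>> apply_moves --pt "-0.08 0.001 0.01" --pt "-0.04 0 0" --pt "0 0 0" --pt "0 0 0" --pt "0 0 0" --turn '[-0.15,-0.1,0,0,0]'

```text
time_s: 17.95
ee_pos: [489.3, 14.2, 236.1]
ee_rot: [0.75, 0.662, 0.005, -0.003]
force: [0.1, 8.5, -1.3]
finger_gap: 15.1
```

Run:
```python
from h import *
ang()
im=manip.read_camera('wrist'); cv2.imwrite('pics/w7.png',im); look(['idler_centre','idler_wheel','axle_seat','axle_tip','pivot_top'],'wrist',n=1)
im=manip.read_camera('side'); look(['idler_centre','idler_wheel','axle_tip'],'side',n=4); ang()
```

```text
r 180.1 arm deg 33.01 rad 0.576
t 17.95 pos [489.3  14.2 236.1] yaw 82.86037533075323 q7 0.64 q [ 0.4  0.7 -0.7  2.   0.7  0.6  0.6] tilt z [ 0.  0. -1.] F [ 0.1  8.5 -1.3] gap 15.120271919931689
units [0. 0. 0.]
wrist idler_wheel 0.57 [549.4   9.4  55.2]
side idler_centre 0.72 [ 280.5 -323.5   15.9]
side idler_centre 0.6 [547.    6.3  68.8]
side idler_centre 0.6 [ 334.4 -251.5   10.6]
side idler_centre 0.57 [ 436.9 -256.7   13.5]
side idler_wheel 0.82 [ 329.8 -251.5    0.8]
side idler_wheel 0.72 [549.6   4.6  57. ]
side idler_wheel 0.72 [ 277.5 -323.1    2.3]
side idler_wheel 0.58 [ 438.6 -259.5    1. ]
side axle_tip 0.69 [559.3 377.   -1.9]
side axle_tip 0.55 [550.1   3.   98.5]
side axle_tip 0.28 [489.5  12.1  77.1]
r 180.1 arm deg 33.0 rad 0.576
t 18.45 pos [489.3  14.2 236.1] yaw 82.86796126208213 q7 0.64 q [ 0.4  0.7 -0.7  2.   0.7  0.6  0.6] tilt z [ 0.  0. -1.] F [ 0.6  8.4 -2.6] gap 14.93494213358217
units [0. 0. 0.]
```

View pics/w7.png

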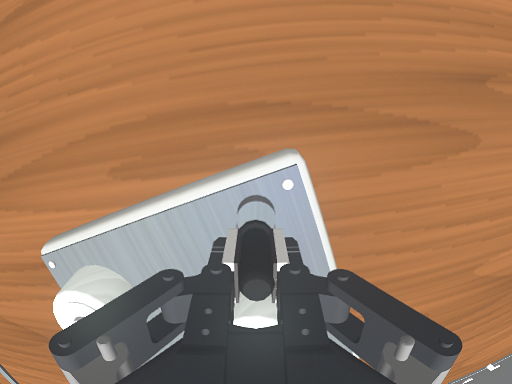

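The handle at (256,260) is firmly between the pads, and the wheel is behind it on the arm, clear of the fingers. The arm is steady at 0.576 rad, so I'm handing in.

```bash
python3 -c "
from cell import manip
print(manip.sign_off())"
```

```text
the job is handed in; nothing more can be done
None
```

The plain 50 mm idler wheel is on the axle, fully home and released, and I handed in at 18.5 s while holding the tension arm back by its handle.

- **Wheel:** When I lowered the wheel it met the shoulder at the expected height, with about 12 N of contact force. After release, the camera networks put its underside at 54–57 mm (58 nominal) and its centre at 69–70 mm (71 nominal), within their 4 mm accuracy.
- **Arm:** I worked the angle out from the TCP and the measured pivot: about 0.576 rad. That is past the click at 0.43 and short of the stop at 0.64. It held steady there with about 8.5 N of spring load and a firm grip on the handle (15 mm gap). I did not see the pawl itself; I take it as unloaded because of the angle.
- **Other checks:** While I swung the arm the gripper pulled upward on the handle by up to 12.5 N. I corrected the height, and it was down to about 2 N at hand-in. The top camera's view of the wheel and handle was blocked by the robot at the end, so the final checks come from the side camera, the wrist camera and the arm's own readings. The three red look-alikes and the other things on the bench were not touched.

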